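# Set out an order tray with three tablet bottles

## Task

Lift only the top tray off the nested stack, without dragging the lower one along, and set it down empty on the black checking mat, centred and straight along it (either way round). Then stand the three amber tablet bottles upright in its three compartments in order of height: the tallest next to the thumb tab, the shortest at the opposite end, the other in the middle. Knock nothing over and leave the lower tray, the two cartons and the yellow stick where they are.

Things in the scene. Friction and masses are not known exactly. Their poses are not given: they have to be found in the camera images.
- mat: black rubber checking mat lying fixed on the table, 270 x 100 x 3 mm thick. Origin at the centre of its underside, x along its length, z up; its upper face is at z = 3 mm.
- tray_top: upper of two identical nested light grey trays, 110 g. Outside 222 (x) x 66 (y) x 34 mm high, straight upright 3 mm walls; grip across the 66 mm width at mid length. Origin: centre of the underside, tab not counted; z up. Dividers 15 mm high make 3 compartments 70 x 60 mm inside, centred at x = +73 (next to the thumb tab), 0 and -73 mm, y = 0; their floor is 10 mm, the rim 34 mm above the origin.
- tray_top_tab (a point): tip of the thumb tab of tray_top: a flat rounded, paler lug 40 mm wide, 4 mm thick, at rim height, that sticks out 24 mm beyond the +x end wall. This point is at x = +135, y = 0, z = 32 mm in tray_top's frame.
- tray_low: lower tray of the nested stack, same shape and frame, loose, 150 g, on the table; it stays. The upper tray's foot (212 x 56 mm, 7 mm high) sits with 2 mm play in its mouth, so tray_top's origin is 27 mm above this one. Gripping at most 20 mm below the upper rim takes the upper tray only.
- bottle_tall: the tallest amber tablet bottle with white cap, standing; 42 mm diameter, 108 mm high (cap the top 20 mm, 38 mm diameter). Origin at the centre of its underside, z up.
- bottle_mid: the middle amber tablet bottle with white ribbed cap, standing; 43 mm diameter, 77 mm high. Origin at the centre of its underside, z up.
- bottle_short: the shortest amber tablet bottle with white cap, standing; 34 mm diameter, 60 mm high (cap the top 14 mm, 31 mm diameter). Origin at the centre of its underside, z up. In its compartment it stands 36 mm proud of the tray rim: grip it high, so that the fingers can open above the rim.
- carton_upright: bystander: thin carton standing on edge, 20 x 60 x 75 mm high, loose. Origin at the centre of its underside.
- carton_flat: bystander: small carton lying flat, 50 x 75 x 22 mm high, loose. Origin at the centre of its underside.
- yellow_stick: bystander: yellow glue stick with black cap lying at the far left, 21 x 75 x 20 mm, loose. Origin at the centre of its underside, length along y.
There are look-alikes about, which are no part of the job. What is shaped like the bottle_mid but green or pink is not meant.

How it is judged:
On the way:
1. the upper tray stands empty and released on the mat, centred and straight, the lower tray left behind (x of tray_top in the frame of mat between -0.016 and 0.016 m and y of tray_top in the frame of mat between -0.016 and 0.016 m and z of tray_top in the frame of mat between 0 and 0.007 m and angle between the x axis of tray_top and the x axis of mat, either way round below 0.14 rad and angle between tray_top's own z axis and vertical below 0.05 rad and contact force between the fingers and tray_top below 0.1 N and linear speed of tray_top below 0.01 m/s and distance of tray_low from where it was at the start of the episode below 0.015 m and horizontal distance between each of bottle_tall, bottle_mid, bottle_short and tray_top above 0.13 m), for 0.2 s.
At the end, for the whole second after the job is handed in: Tray flat on the mat, centre within 16 mm along each mat axis, length within 0.14 rad of the mat's; each bottle upright (0.1 rad) on the floor of its compartment: tall by the tab, mid in the middle, short at the other end; lower tray moved under 15 mm; all released, at rest (x of tray_top in the frame of mat between -0.016 and 0.016 m and y of tray_top in the frame of mat between -0.016 and 0.016 m and z of tray_top in the frame of mat between 0 and 0.007 m and angle between the x axis of tray_top and the x axis of mat, either way round below 0.14 rad and angle between tray_top's own z axis and vertical below 0.05 rad and contact force between the fingers and tray_top below 0.1 N and linear speed of each of tray_top, bottle_tall, bottle_mid, bottle_short below 0.01 m/s and distance of tray_low from where it was at the start of the episode below 0.015 m and x of bottle_tall in the frame of tray_top between 0.048 and 0.098 m and y of bottle_tall in the frame of tray_top between -0.02 and 0.02 m and z of bottle_tall in the frame of tray_top between 0.006 and 0.015 m and angle between each of bottle_tall, bottle_mid, bottle_short's own z axis and vertical below 0.1 rad and contact force between the fingers and bottle_tall below 0.1 N and x of bottle_mid in the frame of tray_top between -0.025 and 0.025 m and y of bottle_mid in the frame of tray_top between -0.02 and 0.02 m and z of bottle_mid in the frame of tray_top between 0.006 and 0.015 m and contact force between the fingers and bottle_mid below 0.1 N and x of bottle_short in the frame of tray_top between -0.098 and -0.048 m and y of bottle_short in the frame of tray_top between -0.02 and 0.02 m and z of bottle_short in the frame of tray_top between 0.006 and 0.015 m and contact force between the fingers and bottle_short below 0.1 N); the robot touches nothing.
It fails at once if the lower tray was dragged or lifted (moved more than 15 mm) (distance of tray_low from where it was at the start of the episode above 0.015 m).
It fails at once if a bottle was knocked over (tilted more than 0.7 rad) (angle between any of bottle_tall, bottle_mid, bottle_short's own z axis and vertical above 0.7 rad).
It fails at once if a carton or the yellow stick was moved more than 20 mm (distance of any of carton_upright, carton_flat, yellow_stick from where it was at the start of the episode above 0.02 m).
It also fails if it takes over 131 s, if anything falls off the work surface, if the arm or the gripper's body presses on something with over 40 N, if the wrist force passes 120 N, or if a joint passes its speed limit or range.

## Robot

A 6-joint arm with a two-finger parallel gripper is mounted at the origin on a cart in front of the work surface, level with it; the furniture and walls round the work are solid. World frame = base frame: x ahead of the robot, y to its left, z up, the work surface at z = 0. Lengths are in m, angles in rad, forces in N, time in s.
With the tool pointing down it reaches from about 0.375 to 0.975 m from the base axis. Payload 3.8 kg.
Tool frame: the origin (TCP) lies midway between the tips of the shut fingers; the grasp point (between the pads) lies 19 mm behind it; z points along the fingers, y is the line along which they close (so a half turn about z gives the same grasp; the last joint's range is limited). The gripper opens to 88 mm and grips with 3 to 60 N. Pads are 18 mm wide; open, the fingers measure 123 mm over their backs; the gripper's body (75 mm by 187 mm) begins 45 mm behind the grasp point.
Start: joints at [-1.164, 0.264, 1.604, -0, 1.274, -0.037], TCP at [0.29, -0.61, 0.239] pointing down, gripper open.
Joint ranges: [-2.63, 2.63], [-0.94, 2.18], [0.31, 2.57], [-1.31, 4.45], [0, 2.66], [-2.55, 2.55]. Speed limits (rad/s): [2.57, 2.57, 3.14, 3.14, 3.14, 3.14].

## Interface

Orientations are given as a rotation vector (axis times angle).
In Python, from cell import manip, inverse_kinematics, cams, order gives the robot as it stands. Calls block until the motion is done:
- manip.move_pose(position, orientation): joint-space move of the TCP to a pose.
- manip.move_linear(position, rate=0.15, rot=None): straight line of the TCP; rot=None keeps the orientation; rate is the mean speed in m/s.
- manip.set_joints(angles): joint-space move.
- manip.set_gripper(opening, force=None): finger opening in m; force is the grip in N (None keeps the last); returns when the fingers have stopped.
- manip.dwell(seconds).
- inverse_kinematics(position, orientation): joint angles nearest the present ones, or None.
- manip.state(): the state.
- cams.capture(name): name is "side" or "top" or "wrist"; returns a dict with "image" (420x560x3 uint8, blue, green, red), "z_map" (420x560 float32, m along the optical axis (not along the pixel's ray), 0 where there is no reading), "intrinsics" (3x3 intrinsics, pixels), "k1" (the pictures are not rectified: a ray, as slopes to the right and down, at radius r is drawn at 1 + k1 r^2 times it, then the intrinsics apply), "position" and "orientation" of the camera in the world; the wrist camera has in their place "T_tool_cam" (4x4, takes a point from camera to tool coordinates, whose origin is the TCP and whose axes are the flange's). Camera axes: x right, y down, z forward; pixel columns grow to the right and rows downward; lengths in m; the calibration is good to about 2 mm. A picture is of the moment at which its call begins: read the wrist's pose just before it.
A pose or a line that the arm cannot do raises manip.IKError and nothing moves.
- order.close_job(): hands the job in; it is judged then, once.
The state is a dict: "clock": time; "joint_pos": joint angles; "joint_velocities": joint speeds; "tau": joint torques, N m; "tool_pos": TCP position; "tcp_rot": TCP orientation; "contact_force": force on the tool from outside, world axes, zero at the start; "moment": the same for the moment, N m; "gripper_width": finger opening in m; "grasp_force": force on a finger pad.
Only numpy, scipy, OpenCV 4.12 (cv2) and the standard library are available. Lean on these libraries where they do the work, as an engineer would, in place of code of your own. Each camera call takes 0.05 s, during which the arm holds its last target. There are 200 camera calls.

## Working session

There is one attempt and no reset: what is moved stays moved. The work goes in short steps, each a Python script; the robot and the scene stay as the last script left them, time stands still between calls to the robot, and variables do not carry over. Pictures are saved under pics/ and viewed, at most 14 in all, crops included, and the job is handed in when it is done.

```bash
ls; mkdir -p pics
python3 - <<'E'
from cell import manip,cams
import cv2,numpy as np
for n in("top","side"):
    c=cams.capture(n); cv2.imwrite(f"pics/{n}0.png",c["image"]); np.savez(f"{n}0.npz",**c)
    print(n,c["intrinsics"].tolist(),c["k1"],c["position"],c["orientation"])
print(manip.state())
c=cams.capture("wrist"); print(c["T_tool_cam"],c["k1"],c["intrinsics"])
E
```

```text
pics
top [[389.72822614782064, 0.0, 276.1488808066122], [0.0, 389.72822614782064, 215.6940020181919], [0.0, 0.0, 1.0]] -0.02399834646815751 [0.45900569 0.02139049 0.93819472] [-2.14195585  2.11588907 -0.14989538]
side [[435.2483234187497, 0.0, 286.712122225051], [0.0, 435.2483234187497, 208.22384328741], [0.0, 0.0, 1.0]] -0.1431772565516082 [0.21456588 1.05371054 0.69987159] [-0.46906465  2.54377897 -1.4623735 ]
{'clock': 0.1, 'joint_pos': array([-1.16389249e+00,  2.64674986e-01,  1.60523686e+00,  1.10290381e-05,
        1.27372400e+00, -3.68763202e-02]), 'joint_velocities': array([-7.43922001e-05, -2.85570876e-03, -1.31419195e-03, -5.14077155e-04,
        4.02229913e-04,  8.27195759e-04]), 'tau': array([ 6.72338538e-04, -5.03620076e+01, -3.58071792e+01,  7.30832596e-02,
        2.33385625e-02, -3.67548910e-05]), 'tool_pos': array([ 0.28957362, -0.60900982,  0.23751474]), 'tcp_rot': array([-3.06261106e+00, -6.90934708e-01,  5.73763899e-04]), 'contact_force': array([-0.46258197,  0.03293446,  0.80879072]), 'moment': array([-0.01078863, -0.03311546, -0.0012216 ]), 'grasp_force': 0.0, 'gripper_width': 0.0878442692550701}
[[-5.67807997e-04 -9.50616764e-01 -3.10366630e-01  8.12356161e-02]
 [ 9.99999824e-01 -5.92397973e-04 -1.50288480e-05  3.39831245e-04]
 [-1.69573888e-04 -3.10366584e-01  9.50616934e-01 -1.46143374e-01]
 [ 0.00000000e+00  0.00000000e+00  0.00000000e+00  1.00000000e+00]] -0.049507525305017994 [[329.0176314    0.         276.57794137]
 [  0.         329.0176314  206.42048876]
 [  0.           0.           1.        ]]
```

View pics/top0.png

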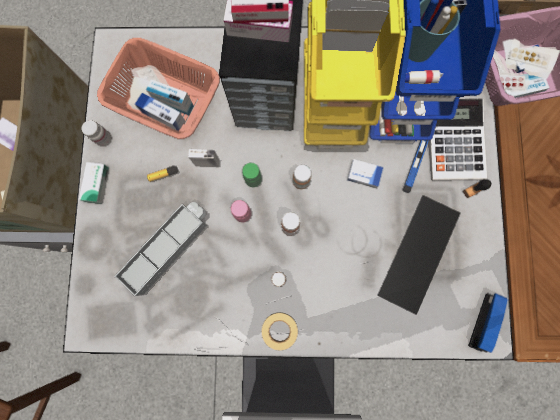

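View pics/side0.png

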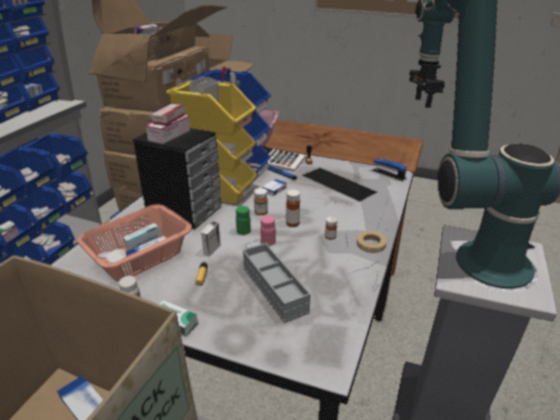

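Top view: the tray stack is at about (160,248) with its tab at (196,210). The amber bottles' white caps are at (302,177), (291,222) and (279,280), and the mat is at (419,255). The side view confirms amber bodies at (260,200) mid, (293,208) tall and (330,228) short. Next I'll measure them.

```bash
cat > h.py <<'E'
import numpy as np, cv2
from scipy.spatial.transform import Rotation as R
def pose(c, st=None):
    if "T_tool_cam" in c:
        T=np.eye(4); T[:3,:3]=R.from_rotvec(st["tcp_rot"]).as_matrix(); T[:3,3]=st["tool_pos"]; T=T@c["T_tool_cam"]
        return T[:3,:3],T[:3,3]
    return R.from_rotvec(c["orientation"]).as_matrix(),np.array(c["position"])
def slopes(c,uv):
    uv=np.asarray(uv,float).reshape(-1,1,2)
    return cv2.undistortPoints(uv,np.array(c["intrinsics"]),np.array([float(c["k1"]),0,0,0])).reshape(-1,2) if False else _und(c,uv.reshape(-1,2))
def _und(c,uv):
    K=np.array(c["intrinsics"]); d=(uv-K[:2,2])/K[[0,1],[0,1]]; s=d.copy()
    for _ in range(15): s=d/(1+float(c["k1"])*(s**2).sum(1,keepdims=True))
    return s
def on_plane(c,uv,z,st=None):
    Rm,p=pose(c,st); s=_und(c,np.asarray(uv,float).reshape(-1,2)); d=np.c_[s,np.ones(len(s))]@Rm.T
    return p+d*((z-p[2])/d[:,2])[:,None]
def cloud(c,st=None):
    Rm,p=pose(c,st); h,w=c["z_map"].shape; v,u=np.mgrid[:h,:w]
    s=_und(c,np.c_[u.ravel(),v.ravel()].astype(float)); P=(np.c_[s,np.ones(len(s))]*c["z_map"].reshape(-1,1))@Rm.T+p
    P[c["z_map"].ravel()==0]=np.nan
    return P.reshape(h,w,3)
def rect(P):
    """centre, length, width, heading of the long axis of 2-d points (m)"""
    (x,y),(a,b),t=cv2.minAreaRect((np.asarray(P)[:,:2]*1000).astype(np.float32))
    if a<b: a,b,t=b,a,t+90
    return np.array([x,y])/1000,a,b,np.radians(t)
def comp(m,seed):
    n,l=cv2.connectedComponents(m.astype(np.uint8)); return l==l[seed[1],seed[0]] if l[seed[1],seed[0]] else None
def px(m): v,u=np.nonzero(m); return np.c_[u,v]
E
python3 - <<'E'
from h import *
c=dict(np.load("top0.npz")); P=cloud(c); Z=P[...,2]; im=c["image"].astype(int)
print("table z",np.nanmedian(Z[300:340,120:240]),np.nanmedian(Z[200:300,330:370]))
g=im.max(2)
m=comp(g<50,(419,255)); print("mat px",m.sum()); M=on_plane(c,px(m),.003); print("mat",rect(M), np.nanmedian(Z[m]))
hsv=cv2.cvtColor(c["image"],cv2.COLOR_BGR2HSV)
# tray: height
m=np.zeros(Z.shape,bool); m[195:305,105:212]=(Z[195:305,105:212]>.045)
cs=[comp(m,(u,v)) for u,v in((190,215),(196,211),(125,280))]
for k in cs:
    if k is not None: Q=on_plane(c,px(k),.061); print("tray rim",k.sum(),rect(Q),np.nanmax(Z[k]))
for n,(u,v) in dict(a=(302,177),b=(291,222),s=(279,280),gr=(251,174),pk=(240,210),far=(92,130)).items():
    z=np.nanmedian(Z[v-2:v+3,u-2:u+3]); w=np.zeros(Z.shape,bool); w[v-16:v+16,u-16:u+16]=abs(Z[v-16:v+16,u-16:u+16]-z)<.008
    k=comp(w,(u,v)); (cu,cv_),r=cv2.minEnclosingCircle(px(k).astype(np.float32))
    print(n,"top z",z,"centre",on_plane(c,(cu,cv_),z),"diam",2*r*(pose(c)[1][2]-z)/c["intrinsics"][0][0], im[v,u])
for n,(u,v) in dict(cartU=(201,158),cartF=(92,183),stick=(162,173),white=(365,172)).items():
    w=np.zeros(Z.shape,bool); w[v-28:v+28,u-22:u+22]=Z[v-28:v+28,u-22:u+22]>.012
    k=comp(w,(u,v)); 
    if k is not None:z=np.nanpercentile(Z[k],90); print(n,z,rect(P[k]))
big=cv2.resize(c["image"][190:305,100:320],None,fx=3.5,fy=3.5,interpolation=cv2.INTER_CUBIC); cv2.imwrite("pics/crop0.png",big)
E
```

```text
table z 1.236288327532975e-05 0.0002473913647994541Traceback (most recent call last):
  File "<stdin>", line 5, in <module>
AttributeError: 'NoneType' object has no attribute 'sum'
```

```bash
cat > meas.py <<'E'
from h import *
c=dict(np.load("top0.npz")); P=cloud(c); Z=P[...,2]; im=c["image"].astype(int)
g=im.max(2); print("mat grey",g[255,419],g[250:260,410:425].max(), g[300,350])
m=comp(g<70,(419,255)); M=on_plane(c,px(m),.003); print("mat",m.sum(),rect(M), np.nanmedian(Z[m]))
m=np.zeros(Z.shape,bool); m[195:305,105:212]=(Z[195:305,105:212]>.045)
n,l,s,_=cv2.connectedComponentsWithStats(m.astype(np.uint8)); k=l==1+s[1:,4].argmax()
Q=on_plane(c,px(k),.061); print("tray rim",k.sum(),rect(Q),np.nanpercentile(Z[k],[10,50,90]))
for n,(u,v) in dict(a=(302,177),b=(291,222),s=(279,280),gr=(251,174),pk=(240,210),far=(92,130)).items():
    z=np.nanmedian(Z[v-2:v+3,u-2:u+3]); w=np.zeros(Z.shape,bool); w[v-16:v+16,u-16:u+16]=abs(Z[v-16:v+16,u-16:u+16]-z)<.008
    k=comp(w,(u,v)); (cu,cv_),r=cv2.minEnclosingCircle(px(k).astype(np.float32))
    print(n,"top z",z,"centre",on_plane(c,(cu,cv_),z),"diam",2*r*(pose(c)[1][2]-z)/c["intrinsics"][0][0], im[v,u])
for n,(u,v) in dict(cartU=(201,158),cartF=(92,183),stick=(162,173),white=(365,172)).items():
    w=np.zeros(Z.shape,bool); w[v-28:v+28,u-22:u+22]=Z[v-28:v+28,u-22:u+22]>.012
    k=comp(w,(u,v)); 
    if k is not None:z=np.nanpercentile(Z[k],90); print(n,z,rect(P[k]))
cv2.imwrite("pics/crop0.png",cv2.resize(c["image"][190:305,100:320],None,fx=3.5,fy=3.5,interpolation=cv2.INTER_CUBIC))
E
python3 meas.py
```

```text
mat grey 50 57 200
mat 4593 (array([ 0.52299396, -0.30217862]), 266.9425048828125, 98.04206848144531, np.float64(2.6917915365361895)) 0.0032652887436321887
tray rim 976 (array([0.52936975, 0.29660809]), 246.669677734375, 70.51941680908203, np.float64(2.4267943580581273)) [0.04848624 0.05903984 0.06247252]
a top z 0.07694864489771402 centre [[ 0.69797633 -0.01908239  0.07694864]] diam 0.03881353861144306 [226 223 224]
b top z 0.10716509006738828 centre [[0.58282874 0.00720279 0.10716509]] diam 0.03861637993581819 [225 223 224]
s top z 0.0595864086298612 centre [[0.45885529 0.03211314 0.05958641]] diam 0.03232338699309238 [221 222 223]
gr top z 0.07779385952751416 centre [[0.7010367  0.09853582 0.07779386]] diam 0.039103413282745955 [104 169  92]
pk top z 0.07717878073022455 centre [[0.61440237 0.12238537 0.07717878]] diam 0.039438409745067106 [188 167 220]
far top z 0.0771844032630793 centre [[0.80125221 0.48156756 0.0771844 ]] diam 0.04000675321980451 [209 209 211]
cartU 0.07705889671753774 (array([0.74317603, 0.21495047]), 60.66463088989258, 21.304208755493164, np.float64(1.5330137940938335))
cartF 0.032460569285059436 (array([0.68626562, 0.49045383]), 96.04837799072266, 48.07094955444336, np.float64(3.030939908193655))
stick 0.02055115165182151 (array([0.71273645, 0.32317389]), 74.51195526123047, 20.397329330444336, np.float64(1.9221558912616206))
white 0.024496537627768156 (array([ 0.71611292, -0.17390645]), 73.64071655273438, 51.15873336791992, np.float64(1.275296632771612))
```

Everything matches the given sizes: heights 77, 107 and 60 mm, the mat at 267x98, and the tray with tab at 247 long. I'll move above the tray and refine its pose with the wrist camera.

```bash
cat >> h.py <<'E'
def ori(h):
    "tool down, closing line (tool y) at heading h"
    y=np.array([np.cos(h),np.sin(h),0]); z=np.array([0,0,-1.]); return R.from_matrix(np.c_[np.cross(y,z),y,z]).as_rotvec()
E
python3 - <<'E'
from h import *
from cell import manip,cams,inverse_kinematics as ik
c=dict(np.load("top0.npz")); P=cloud(c)
print("bin front x",[(u,P[146,u].round(3)) for u in (310,330,350,365)])
t=np.array([.5203,.3045]); a=-.7148
for h in(a+np.pi/2,a-np.pi/2):
    for p in((*t,.30),(*t,.038)): print(h,ik(p,ori(h)))
for h in(-.45+np.pi/2,-.45-np.pi/2): print(h,ik((.523,-.302,.012),ori(h)))
h=a-np.pi/2
manip.move_pose((*t,.30),ori(h)); st=manip.state(); w=cams.capture("wrist")
np.savez("w1.npz",**w,tool_pos=st["tool_pos"],tcp_rot=st["tcp_rot"]); cv2.imwrite("pics/w1.png",w["image"])
print(st["clock"],st["tool_pos"],st["contact_force"])
E
```

```text
bin front x [(310, array([ 0.788, -0.042,  0.   ])), (330, array([ 0.78 , -0.089,  0.025])), (350, array([ 0.78 , -0.137,  0.027])), (365, array([ 0.79 , -0.18 , -0.002]))]
0.8559963267948966 [ 4.88180006e-01  9.63418443e-02  1.68762191e+00 -4.44089210e-16
  1.35762890e+00 -3.67816321e-01]
0.8559963267948966 [ 4.88180006e-01  3.26270516e-01  1.92772505e+00 -4.44089210e-16
  8.87597086e-01 -3.67816321e-01]
-2.2855963267948964 None
-2.2855963267948964 None
1.1207963267948966 [-5.64906011e-01  3.63337532e-01  1.93621408e+00 -4.44089210e-16
  8.42041039e-01 -1.68570234e+00]
-2.0207963267948967 [-5.64906011e-01  3.63337532e-01  1.93621408e+00 -4.44089210e-16
  8.42041039e-01  1.45589032e+00]Traceback (most recent call last):
  File "<stdin>", line 10, in <module>
cell.IKError: the arm cannot take that pose within its joint ranges
```

Run:
```python
from h import *
from cell import manip,cams
t=np.array([.5203,.3045]); h=-.7148+np.pi/2
manip.move_pose((*t,.30),ori(h)); st=manip.state(); w=cams.capture("wrist")
np.savez("w1.npz",**w,tool_pos=st["tool_pos"],tcp_rot=st["tcp_rot"]); cv2.imwrite("pics/w1.png",w["image"])
print(st["clock"],st["tool_pos"],st["contact_force"])
```

```text
3.45 [0.52070348 0.30381002 0.29990024] [ 1.1208219  -0.50553159 -0.38388008]
```

View pics/w1.png

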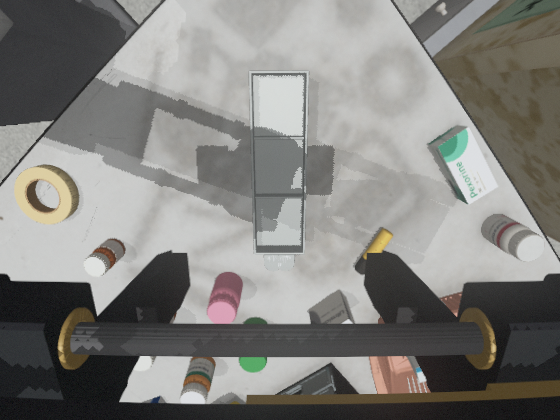

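The tray fills columns 250-307 and rows 71-253, with the tab at (279,262). I'll measure the rim from this view's depth.

Run:
```python
from h import *
c=dict(np.load("w1.npz")); P=cloud(c,c); Z=P[...,2]
m=np.zeros(Z.shape,bool); s=np.s_[50:256,225:335]; m[s]=(Z[s]>.05)&(Z[s]<.075)
n,l,q,_=cv2.connectedComponentsWithStats(m.astype(np.uint8)); k=l==1+q[1:,4].argmax()
print(k.sum(),np.nanmedian(Z[k])); Q=on_plane(c,px(k),.061,c); r=rect(Q); print("rim",r, "heading",r[3]-np.pi)
print("via depth",rect(P[k]))
v,u=np.nonzero(k); print(u.min(),u.max(),v.min(),v.max())
print("floor z",np.nanmedian(Z[100:120,265:290]),"table",np.nanmedian(Z[60:90,330:360]))
# row edges by rim mask: left/right outer columns
for r_ in(90,120,150,180,210,240):
    cc=np.nonzero(k[r_])[0]; print(r_,cc.min(),cc.max(),on_plane(c,[(cc.min()-.5,r_),(cc.max()+.5,r_)],.061,c)[:,:2].round(4).tolist())
```

```text
1926 0.0603491412946153
rim (array([0.52229626, 0.3057403 ]), 222.98196411132812, 66.29037475585938, np.float64(2.430615927643364)) heading -0.7109767259464292
via depth (array([0.52252173, 0.3054668 ]), 223.96490478515625, 66.38105773925781, np.float64(2.4305431567665776))
248 308 70 255
floor z 0.03696536126029379 table 3.940919420442057e-05
90 249 308 [[0.4319, 0.3399], [0.4757, 0.3901]]
120 250 307 [[0.4567, 0.3188], [0.5, 0.3685]]
150 251 306 [[0.4827, 0.2966], [0.5256, 0.3459]]
180 252 306 [[0.51, 0.2733], [0.5533, 0.3231]]
210 252 305 [[0.538, 0.2477], [0.5818, 0.298]]
240 253 304 [[0.5686, 0.2215], [0.6121, 0.2714]]
```

Run:
```python
from h import *
from cell import manip,cams
t=np.array([.5221,.3055]); h=-.711+np.pi/2
manip.move_linear((*t,.10),.2,ori(h)); manip.move_linear((*t,.039),.06)
print(manip.state()["tool_pos"],manip.state()["contact_force"])
manip.set_gripper(.05,20); s=manip.state(); print(s["gripper_width"],s["grasp_force"],s["contact_force"])
manip.move_linear((*t,.069),.03); s=manip.state(); print(s["gripper_width"],s["grasp_force"],s["contact_force"],s["clock"])
c=cams.capture("side"); cv2.imwrite("pics/s1.png",cv2.resize(c["image"][180:360,180:420],None,fx=3,fy=3))
```

```text
[0.52255861 0.30573806 0.03951851] [-0.34092436  0.11629487  1.08410548]
0.0657568463204578 19.999694447033107 [-0.5298899  -0.53381772  2.25052538]
0.06559877740937865 19.999878024682403 [ 0.26760154 -0.17613103 -0.66625648] 7.425
```

View pics/s1.png

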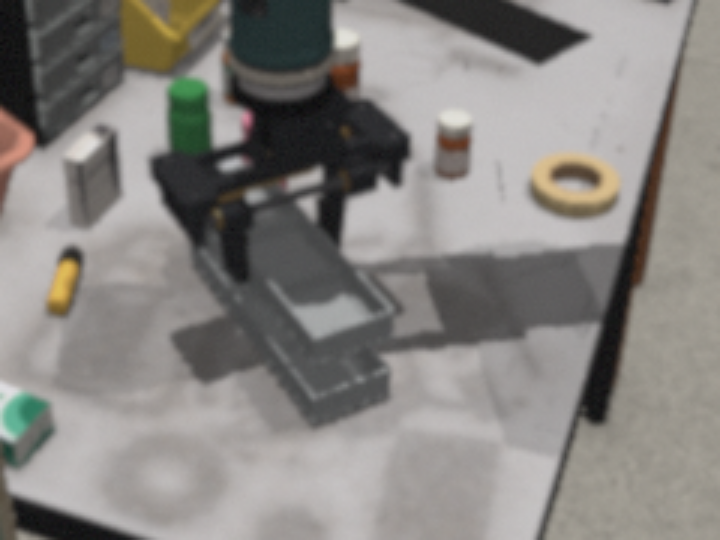

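Only the top tray is up. Its near end is at crop (350,330), and the lower tray stays put at (350,390). I'll carry it to the mat.

Run:
```python
from h import *
from cell import manip,cams
t=np.array([.5221,.3055]); m=np.array([.5235,-.3018]); h=-.45+np.pi/2
manip.move_linear((*t,.25),.15)
manip.move_linear((*m,.25),.2,ori(h))
manip.move_linear((*m,.05),.12); f0=manip.state()["contact_force"][2]
z=.021
manip.move_linear((*m,z),.05)
while z>.012:
    s=manip.state(); 
    if s["contact_force"][2]-f0>3: break
    z-=.001; manip.move_linear((*m,z),.02)
print("z",z,s["contact_force"],f0,s["tool_pos"])
manip.set_gripper(.086); manip.dwell(.3); print(manip.state()["contact_force"])
manip.move_linear((*m,.12),.1); manip.move_linear((m[0]-.03,m[1]+.015,.30),.2); s=manip.state(); w=cams.capture("wrist")
np.savez("w2.npz",**w,tool_pos=s["tool_pos"],tcp_rot=s["tcp_rot"]); cv2.imwrite("pics/w2.png",w["image"]); print(s["clock"],s["tool_pos"])
```

```text
z 0.013999999999999995 [-3.6627781   0.80137762  7.5466278 ] -1.3185813712648424 [ 0.52376391 -0.30198601  0.01533538]
[-0.18551807 -0.49686843 -0.61517349]
19.375 [ 0.49291071 -0.28642797  0.29833066]
```

View pics/w2.png

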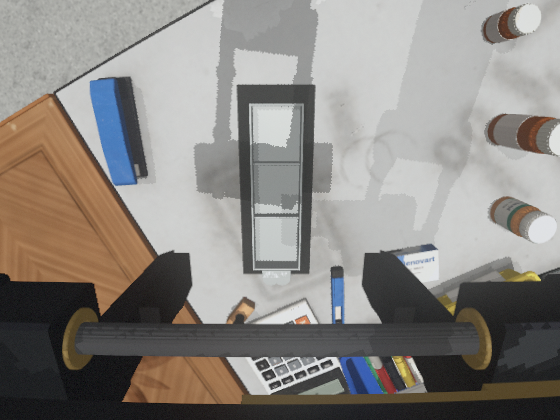

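The tray sits empty on the mat, at columns 249-301 and rows 103-268. The mat spans 238-314 by 85-272, and the tab is at (277,277). Next come the measurements: tray against mat, the lower tray from the top view, and the bottle caps.

```bash
cat > trayfit.py <<'E'
from h import *
def tray(c,st,box):
    P=cloud(c,st); Z=P[...,2]; m=np.zeros(Z.shape,bool); s=box; m[s]=(Z[s]>.028)&(Z[s]<.045)
    n,l,q,_=cv2.connectedComponentsWithStats(m.astype(np.uint8)); k=l==1+q[1:,4].argmax()
    return rect(on_plane(c,px(k),.037,st))
E
python3 - <<'E'
from trayfit import *
from cell import cams
c=dict(np.load("w2.npz"))
r=tray(c,c,np.s_[90:270,240:312]); print("tray",r,r[3]-np.pi)
g=c["image"].max(2); d=np.zeros(g.shape,np.uint8); d[80:276,230:322]=(g[80:276,230:322]<75)
n,l,q,_=cv2.connectedComponentsWithStats(d); k=l==1+q[1:,4].argmax()
M=rect(on_plane(c,px(k),.003,c)); print("mat",M,M[3]-np.pi)
a=M[3]; e=(r[0]-M[0]); print("offset in mat",e@[np.cos(a),np.sin(a)],e@[-np.sin(a),np.cos(a)])
t=cams.capture("top"); np.savez("top1.npz",**t); P=cloud(t);Z=P[...,2]
m=np.zeros(Z.shape,bool); m[195:305,105:212]=(Z[195:305,105:212]>.022)
n,l,q,_=cv2.connectedComponentsWithStats(m.astype(np.uint8)); k=l==1+q[1:,4].argmax(); b=rect(on_plane(t,px(k),.034)); print("low (incl tab)",b)
E
```

```text
tray (array([ 0.52221777, -0.30145511]), 220.35211181640625, 65.97311401367188, np.float64(2.6905068276263355)) -0.4510858259634576
mat (array([ 0.53320715, -0.26459567]), 253.03970336914062, 26.149316787719727, np.float64(2.7437520730905622)) -0.3978405804992309
offset in mat -0.004149288519799808 0.038238304091813446
low (incl tab) (array([0.52993359, 0.2968418 ]), 247.01673889160156, 69.42951202392578, np.float64(2.4274779249309235))
```

Run:
```python
from trayfit import *
c=dict(np.load("w2.npz"))
g=c["image"].max(2); d=np.zeros(g.shape,np.uint8); d[80:276,230:322]=(g[80:276,230:322]<75)
n,l,q,_=cv2.connectedComponentsWithStats(d); k=np.isin(l,[i for i in range(1,n) if q[i,4]>150]); print(q[1:].tolist()[:8])
M=rect(on_plane(c,px(k),.003,c)); print("mat",M,M[3]-np.pi)
r=tray(c,c,np.s_[90:270,240:312]); a=M[3]; e=(r[0]-M[0]); print("offset in mat",e@[np.cos(a),np.sin(a)],e@[-np.sin(a),np.cos(a)])
```

```text
[[260, 85, 1, 1, 1], [291, 85, 22, 180, 1480], [270, 87, 1, 1, 1], [279, 86, 1, 1, 1], [281, 87, 1, 1, 1], [247, 89, 1, 1, 1], [261, 89, 1, 1, 1], [267, 88, 1, 1, 1]]
mat (array([ 0.51665228, -0.29929633]), 252.3099365234375, 99.13422393798828, np.float64(2.6898096120529527)) -0.45178304153684046
offset in mat -0.005949566338449322 -0.00048753587802790915
```

Lower tray unmoved (0.5 mm). The tray is within about 6 mm of the mat centre even by the partly hidden mat mask, and about 1 mm by the first mat measurement. One wrist view will refine the bottles.

Run:
```python
from h import *
from cell import manip,cams
manip.move_linear((.62,.005,.30),.3,ori(np.pi/2)); s=manip.state(); w=cams.capture("wrist")
np.savez("w3.npz",**w,tool_pos=s["tool_pos"],tcp_rot=s["tcp_rot"]); cv2.imwrite("pics/w3.png",w["image"]); print(s["clock"],s["tool_pos"])
P=cloud(w,s); Z=P[...,2]
for n,p,z in(("mid",(.698,-.019),.077),("tall",(.583,.007),.108),("short",(.459,.032),.060)):
    k=(np.hypot(P[...,0]-p[0],P[...,1]-p[1])<.035)&(abs(Z-z)<.004)
    u=px(k).astype(np.float32); (a,b),r=cv2.minEnclosingCircle(u)
    (x,y),rr=cv2.minEnclosingCircle(P[k][:,:2].astype(np.float32)*1000)
    print(n,len(u),(a,b),on_plane(w,(a,b),z,s)[0].round(4),"cloud",x,y,"d",2*rr,np.nanmedian(Z[k]))
```

```text
20.6833 [0.61957619 0.00398056 0.29977202]
mid 765 (258.8122253417969, 235.5458526611328) [ 0.6965 -0.0181  0.077 ] cloud 698.6281127929688 -18.792911529541016 d 40.82997512817383 0.07671579465610967
tall 1075 (280.51605224609375, 144.2271270751953) [0.5828 0.0077 0.108 ] cloud 583.5278930664062 7.840336799621582 d 39.49696731567383 0.10704118197974777
short 700 (304.0126647949219, 21.063291549682617) [0.4588 0.0329 0.06  ] cloud 458.8663330078125 33.39164352416992 d 31.722585678100586 0.059126887144967416
```

View pics/w3.png

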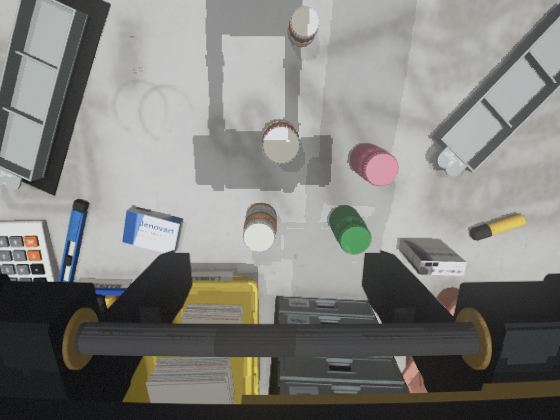

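All three bottles agree with the top view within 2 mm: mid (259,236), tall (281,144), short (304,21). Short bottle first.

```bash
cat > pp.py <<'E'
from h import *
from cell import manip,cams
C=np.array([.5222,-.3015]); A=-.451; U=np.array([np.cos(A),np.sin(A)])
def pick(p,tip):
    manip.move_linear((*p,.25),.25,ori(np.pi/2)); manip.move_linear((*p,tip+.05),.15) ; manip.move_linear((*p,tip),.06)
    manip.set_gripper(.02,15); s=manip.state(); print("grip",s["gripper_width"],s["grasp_force"],s["tool_pos"],s["contact_force"])
    manip.move_linear((*p,tip+.02),.05); manip.move_linear((*p,.28),.2); s=manip.state(); print("lift",s["gripper_width"],s["grasp_force"],s["clock"])
    assert s["gripper_width"]>.025
def place(x,tip):
    q=C+x*U; h=A+np.pi/2
    manip.move_linear((*q,.28),.25,ori(h)); manip.move_linear((*q,.013+tip+.05),.15); manip.move_linear((*q,.013+tip+.005),.06)
    f0=manip.state()["contact_force"][2]; z=.013+tip+.005
    while z>.013+tip-.002:
        s=manip.state()
        if s["contact_force"][2]-f0>3: break
        z-=.001; manip.move_linear((*q,z),.02)
    print("set",z-.013-tip,s["contact_force"],s["tool_pos"]); 
    manip.set_gripper(.066); manip.dwell(.2)
    manip.move_linear((*q,z+.03),.06); manip.move_linear((*q,.28),.2); manip.set_gripper(.086); print(manip.state()["clock"])
E
python3 - <<'E'
from pp import *
p=np.array([.4588,.0328]); manip.set_gripper(.086)
pick(p,.030); place(-.073,.030)
s=manip.state(); w=cams.capture("wrist"); np.savez("w4.npz",**w,tool_pos=s["tool_pos"],tcp_rot=s["tcp_rot"]); cv2.imwrite("pics/w4.png",w["image"])
E
```

```text
grip 0.03362104069925277 14.999451795592904 [0.45882237 0.03281335 0.03001389] [-0.15939971  0.61834839  0.13341141]
lift 0.033578640178440256 14.999442505650222 26.7333
set -0.0010000000000000078 [-1.25278168  1.10328593  6.36684537] [ 0.45671735 -0.26980983  0.04296913]
35.0583
```

View pics/w4.png

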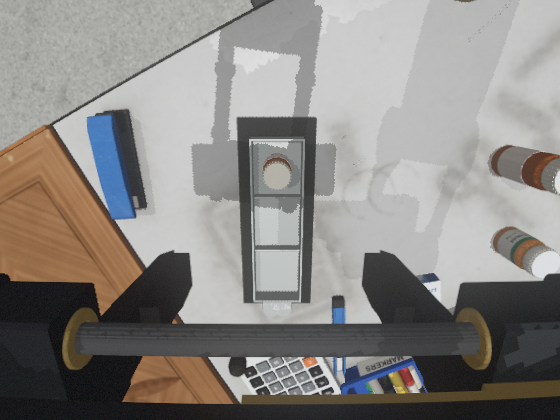

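The short bottle stands upright in the end compartment, its cap at (277,172), opposite the tab at (277,307). Next mid, then tall.

Run:
```python
from pp import *
pick(np.array([.6975,-.0185]),.033); place(0,.033)
pick(np.array([.583,.0075]),.052); place(.073,.052)
manip.move_linear((.46,-.27,.30),.25); s=manip.state(); w=cams.capture("wrist"); np.savez("w5.npz",**w,tool_pos=s["tool_pos"],tcp_rot=s["tcp_rot"]); cv2.imwrite("pics/w5.png",w["image"])
t=cams.capture("top"); np.savez("top2.npz",**t); cv2.imwrite("pics/top2.png",t["image"])
```

```text
grip 0.04242547104900175 14.999987343326211 [ 0.69746133 -0.0184971   0.03303407] [-0.30968792  0.06694204  0.99814932]
lift 0.04245198141256554 14.999970439821482 41.4667
set -0.0010000000000000078 [-3.15949607  1.98601391  5.17100568] [ 0.52233135 -0.30159471  0.04598096]
49.7583
grip 0.04112175188845757 14.986490341834724 [0.58298696 0.00752982 0.05195728] [ 0.24220838 -0.15644035  0.35247579]
lift 0.04173717997527807 14.98655280098319 55.7667
set -0.000999999999999994 [-2.21801794  1.9293557   5.891596  ] [ 0.58818918 -0.33341605  0.06497139]
63.8833
```

View pics/w5.png

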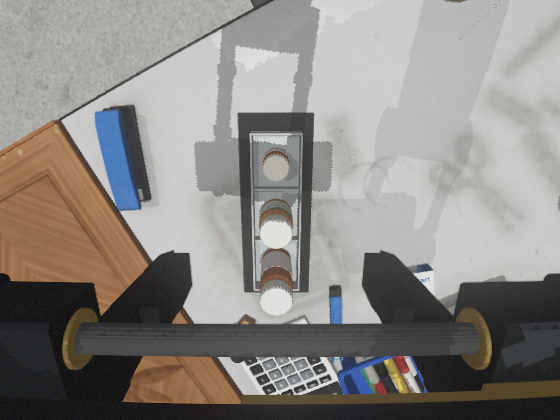

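View pics/top2.png

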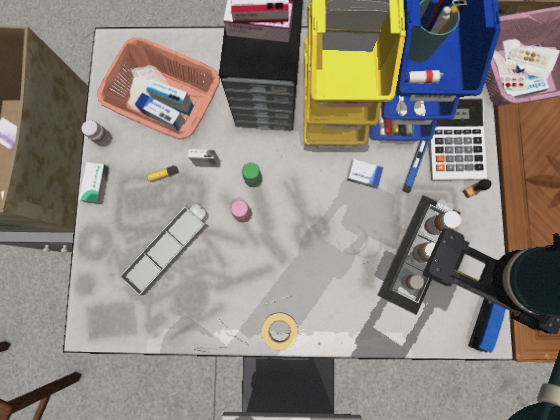

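All three bottles stand in order: short (275,165), mid (276,220) and tall (277,290) at the tab end. Bystanders look unmoved. A numeric check before handing in.

Run:
```python
from trayfit import *
c=dict(np.load("w5.npz")); P=cloud(c,c); Z=P[...,2]
C=np.array([.5222,-.3015]); U=np.array([np.cos(-.451),np.sin(-.451)]); V=np.array([-U[1],U[0]])
q=P[...,:2]-C; X=q@U; Y=q@V
for n,x,z in(("tall",.073,.121),("mid",0,.09),("short",-.073,.073)):
    k=(abs(X-x)<.035)&(abs(Y)<.035)&(abs(Z-z)<.004); (a,b),r=cv2.minEnclosingCircle(np.c_[X[k],Y[k]].astype(np.float32)*1000)
    print(n,k.sum(),"tray xy mm",a,b,"d",2*r,"z",np.median(Z[k]))
k=(abs(Z-.037)<.004)&(abs(X)<.12)&(abs(Y)<.04)
print("rim X",np.percentile(X[k],[.5,99.5]),"Y",np.percentile(Y[k],[.5,99.5]))
for f in("top0","top2"):
    t=dict(np.load(f+".npz")); P=cloud(t);Z=P[...,2]
    for n,(u,v),z0 in(("low",(160,248),.022),("cartU",(201,158),.02),("cartF",(92,183),.012),("stick",(162,173),.012)):
        h=np.s_[195:305,105:212] if n=="low" else np.s_[v-28:v+28,u-22:u+22]
        m=np.zeros(Z.shape,np.uint8); m[h]=Z[h]>z0; N,l,s,_=cv2.connectedComponentsWithStats(m); k=l==1+s[1:,4].argmax(); print(f,n,np.mean(P[k],0).round(4))
```

```text
tall 722 tray xy mm 73.68193054199219 0.13413430750370026 d 39.40439987182617 z 0.11983397758988834
mid 827 tray xy mm 1.0968457460403442 -0.39583101868629456 d 40.1141471862793 z 0.08973194881054714
short 558 tray xy mm -73.13777923583984 -0.13804316520690918 d 31.91403579711914 z 0.07203605116656767
rim X [-0.10972934  0.1107133 ] Y [-0.03298673  0.03302331]
top0 low [0.5247 0.3042 0.0428]
top0 cartU [0.7394 0.2126 0.0627]
top0 cartF [0.6837 0.4874 0.0289]
top0 stick [0.7117 0.3225 0.0174]
top2 low [0.5351 0.295  0.031 ]
top2 cartU [0.7393 0.2126 0.062 ]
top2 cartF [0.6838 0.4874 0.0289]
top2 stick [0.7115 0.3229 0.018 ]
```

```bash
python3 -c "
from cell import order
print(order.close_job())"
```

```text
the job is handed in; nothing more can be done
None
```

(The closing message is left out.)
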